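# Shift the bottle roller from second to third gear and start it

## Robot

A 7-joint arm with a two-finger parallel gripper is mounted at the origin on a cart in front of the work surface, level with it; the furniture and walls round the work are solid. World frame = base frame: x ahead of the robot, y to its left, z up, the work surface at z = 0. Lengths are in m, angles in degrees, forces in N, time in s.
With the tool pointing down it reaches from about 0.425 to 1.025 m from the base axis. Payload 9.4 kg.
Tool frame: the origin (TCP) lies at the very end of the fingers, on their centre line; the grasp point (between the pads) lies 19 mm behind it; z points along the fingers, y is the direction in which the jaws open and shut (so a half turn about z gives the same grasp; the last joint's range is limited). The gripper opens to 93 mm and grips with 3 to 60 N. Pads are 15 mm wide; open, the fingers measure 128 mm over their backs; the gripper's body (75 mm by 188 mm) begins 65 mm behind the grasp point.
Start: joints at [60.006, 34.337, -0.143, 91.639, 0.103, 54.024, -4.572], TCP at [0.313, -0.654, 0.219] pointing down, gripper open.
Joint ranges: [-147.43, 147.43], [-19.82, 112.94], [-74.19, 73.91], [6.32, 146.72], [-59.91, 239.91], [6.04, 106.73], [-150.56, 150.56]. Speed limits (degrees/s): [127.2, 127.2, 172.46, 172.46, 180, 180, 180].

## Interface

Orientations are given as a 3x3 rotation matrix whose columns are the frame's x, y, z axes.
In Python, from cell import manip gives the robot as it stands. The module is installed in compiled form; this text tells all that it offers.
- The arm moves only by the tool play_rows, never from a script. Its arguments are lists of equal length, an entry for each row: "linear": the shift along the tool's x, y, z in cm, a list of three; "yaw": the turn about the tool's z in degrees; "claw": the closure in counts, from 0 (fully open) to 255 (shut). A call has 1 to 20 rows; each row is the pose to reach, as a shift and turn from the pose commanded when the call began, along the tool's axes at that moment; what a row does not reach only later rows make up. A row lasts 1/8 s, in which the tool goes at most 62.5 mm and 10.7 degrees, less where a joint would pass 70% of its speed; a pose out of reach is approached as far as the arm can. A call with a gripper value outside its range is refused whole. The fingers move at their own pace and stop on an object; "grip_force" is the grip in N (left out, the last holds). Time passes only in rows, so rows that repeat a pose let the fingers close. It gives the time, the measured TCP pose, the force and the opening at its end, in the units of the state.
- manip.sense(): the state, without advancing time (a new reading comes with each control period).
- manip.get_image(name): name is "scene" or "top" or "wrist"; returns the picture (480x640x3 uint8, red, green, blue); there is no depth.
- manip.camera_params(name): a dict with "camera_matrix" (3x3 intrinsics, pixels), "origin" and "orientation" of the camera in the world; the wrist camera has in their place "mount" (4x4, takes a point from camera to tool coordinates, whose origin is the TCP and whose axes are the flange's). Camera axes: x right, y up, looking along -z (the intrinsics and any distortion apply to the point x, -y, -z); pixel columns grow to the right and rows downward; lengths in m; the calibration is good to about 2 mm. A picture is of the moment at which its call begins: read the wrist's pose just before it. camera_params takes no time and is no camera call.
- manip.hand_in(): hands the job in, once; it reports no verdict.
The state is a dict: "time_s": time; "joint_pos": joint angles; "qd": joint speeds; "effort": joint torques, N m; "ee_pos": TCP position; "tool_rot": TCP orientation; "ft_force": force on the tool from outside, world axes, zero at the start; "wrist_torque": the same for the moment, N m; "width": finger opening in m.
Only numpy, scipy, OpenCV 4.12 (cv2) and the standard library are available. Lean on these libraries where they do the work, as an engineer would, in place of code of your own. Each camera call takes 0.05 s, during which the arm holds its last target.

## Task

The bottle roller was left in second gear, or part-way out of it. Pushing with the fingertips only, bring its black-knobbed gear lever to the cross channel of the H-shaped gate, push it across to the right and then fully forward into third, the far right slot, without forcing it; only then press the green start button fully down and let it go. Leave the red stop button, the bottle on the rollers and everything else on the bench alone.

Things in the scene. Friction and masses are not known exactly. Their poses are not given: they have to be found in the camera images.
- roller: Bottle roller, fixed: white gear housing 200 (x) x 150 (y) x 115 high, with a bed of two black rollers on its left (+y) reaching 375 from the origin. Origin: on the bench under the centre of the housing. x axis forward (from the near to the far side of the gate), y to the left along the rollers, z up. The H gate lies on top in the far half, the two buttons in the near half.
- gate_centre (a point): Centre of the H gate on top of its aluminium plate, 119 above the bench, 35 forward of the roller's origin. A cross channel 17 wide runs left-right (roller y); from it two lanes 17 wide, 18 left and 18 right of centre, run forward and back. One to four black dots mark the slots: 1 far left, 2 near left, 3 far right, 4 near right. The 10 thick stick has 3.5 play either way.
- gear_lever: Gear lever: 10 thick steel stick with a black pear-shaped knob 34 across. Origin: centre of the knob at its widest (top 17 above, foot 26 below), 190 above the bench when upright; z axis up along the stick. The pivot is 155 below the origin, under the gate centre, 35 above the bench. The knob moves 36 forward or back, 34 left or right of upright; it takes 2 to 3 N and stays where left.
- shift_across (a joint): Lever's sideways angle, rad: 0 upright, positive to the right (roller -y). About -0.22 in the left lane, +0.22 in the right lane; stops at +-0.26.
- shift_forward (a joint): Lever's forward angle, rad: 0 in the cross channel, positive forward (roller +x). Stops at +0.235 (fully home in 1 or 3) and -0.235 (fully home in 2 or 4). The lever can cross between the lanes only near 0 (freely within about 0.04; the rounded corners lead it in from a little further).
- start_top (a point): Centre of the upper face of the green start button, 26 across, near left of the gate; it is pressed straight down.
- start (a joint): Travel of the green start button, m: 0 up, 0.006 fully down (about 5 N); springs back.
- stop_top (a point): Centre of the upper face of the red stop button, 26 across, 58 to the right of the green one.
- stop (a joint): Travel of the red stop button, m: 0 up, 0.006 fully down.
- solvent_bottle: Brown solvent bottle with blue cap, 104 across, 238 long, lying loose on the rollers, its top about 163 above the bench. Origin at the centre of its base, which is the end next to the gear housing; its z axis runs to the cap.
- red_cap_bottle: Small brown bottle with red cap, 58 across, 122 high, standing loose near right. Origin under its centre.
- bottle_amber_250: Brown bottle, white cap, 62 across, 128 high, standing loose far right. Origin under its centre.
- bottle_amber_100: Brown bottle, black cap, 48 across, 103 high, standing loose far right. Origin under its centre.
- bottle_amber_50: Brown bottle, white cap, 41 across, 85 high, standing loose far right. Origin under its centre.

How it is judged:
By the outcome, as a careful person would: the job done as asked, in the order asked, and still so for the second after the job is handed in, with the robot touching nothing.
It also fails if it takes over 61 s, if anything falls off the work surface, if the arm or the gripper's body presses on something with over 40 N, if the wrist force passes 120 N, or if a joint passes its speed limit or range.

## Working session

There is one attempt and no reset: what is moved stays moved. The work goes in short steps, Python scripts to look and compute and a tool call to move; the robot and the scene stay as the last step left them, time stands still between calls to the robot, and variables do not carry over. Pictures are saved under pics/ and viewed, and the job is handed in when it is done.

Besides the shell and the picture viewer there is one more tool, called after "Call:" as name([rows], argument=value, ...), one row to a line, values as JSON. play_rows: Moves the arm, as the interface text tells. Its arguments: {"type":"object","properties":{"linear":{"type":"array"},"yaw":{"type":"array"},"claw":{"type":"array"},"grip_force":{"type":"number"}},"required":["linear","yaw","claw"]}

```bash
mkdir -p pics; python3 - <<'E'
from cell import manip
import cv2
s=manip.sense();print({k:(v if not hasattr(v,'round') else v) for k,v in s.items()})
for n in ["scene","top","wrist"]:
    cv2.imwrite(f"pics/{n}0.png",manip.get_image(n)[:,:,::-1]); print(n,manip.camera_params(n))
E
```

```text
{'time_s': 0.0, 'joint_pos': array([60.00634919, 34.3851622 , -0.14715281, 91.68132393,  0.10343075,
       54.02420017, -4.57246003]), 'qd': array([ 0.06908149, -0.0711538 , -0.02242825, -0.00584548,  0.05344641,
        0.00197817,  0.05400103]), 'effort': array([-2.96962507e-04, -7.65071797e+01,  1.49753585e+00, -2.52364075e+01,
       -5.22231369e-02,  1.68721686e-02,  1.63353375e-04]), 'ee_pos': array([ 0.31303142, -0.65338511,  0.21774903]), 'tool_rot': array([[ 9.01805912e-01,  4.32140549e-01, -8.02006484e-04],
       [ 4.32141272e-01, -9.01804894e-01,  1.36189185e-03],
       [-1.34724679e-04, -1.57474223e-03, -9.99998751e-01]]), 'ft_force': array([-0.5896635 , -0.58282741,  0.48363883]), 'wrist_torque': array([-0.02869211,  0.05510385,  0.01650565]), 'width': 0.09294559801107485}
scene {'camera_matrix': array([[517.40750576,   0.        , 320.12407836],
       [  0.        , 517.40750576, 234.44692766],
       [  0.        ,   0.        ,   1.        ]]), 'origin': array([0.09279917, 0.50114315, 0.62746357]), 'orientation': array([[-0.84755627,  0.28085928, -0.45029593],
   
[... 320 characters left out ...]
794069]), 'orientation': array([[ 0.01415764,  0.99457957, -0.10300986],
       [-0.99975607,  0.01233377, -0.0183213 ],
       [-0.01695149,  0.10324412,  0.99451159]])}
wrist {'camera_matrix': array([[348.9353224 ,   0.        , 317.60290306],
       [  0.        , 348.9353224 , 238.69277531],
       [  0.        ,   0.        ,   1.        ]]), 'mount': array([[-3.80258543e-04,  9.61367047e-01,  2.75269424e-01,
         7.59636096e-02],
       [ 9.99999921e-01,  3.98136552e-04, -9.07056290e-06,
        -3.58058944e-04],
       [-1.18314960e-04,  2.75269399e-01, -9.61367123e-01,
        -1.64790075e-01],
       [ 0.00000000e+00,  0.00000000e+00,  0.00000000e+00,
         1.00000000e+00]])}
```

View pics/scene0.png

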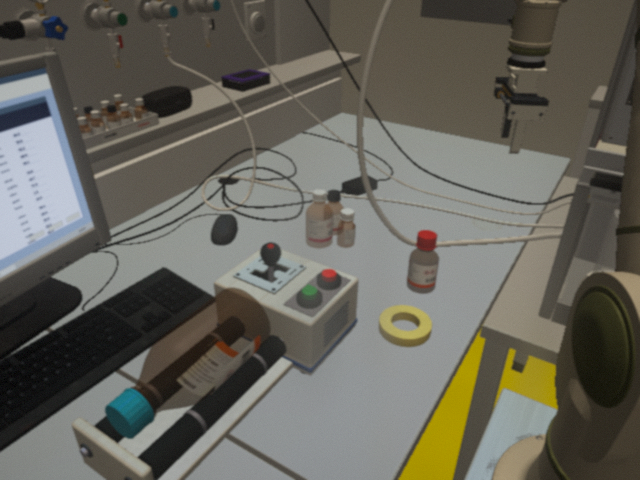

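View pics/top0.png

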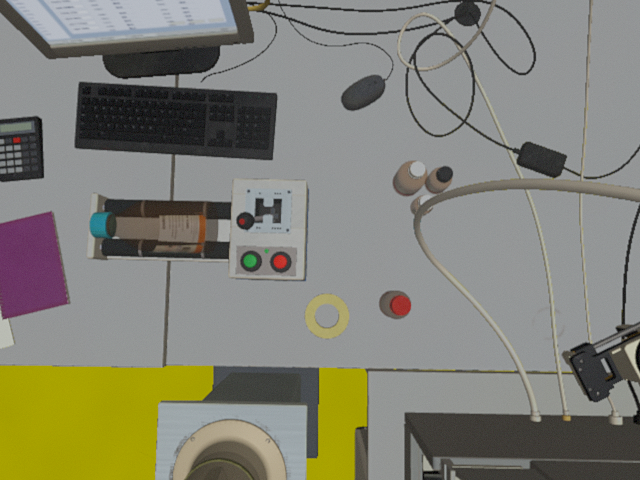

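View pics/wrist0.png

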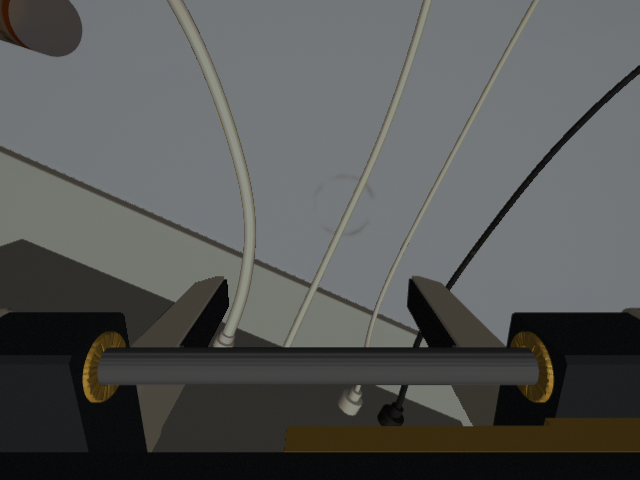

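```bash
python3 - <<'E'
import cv2
t=cv2.imread('pics/top0.png');s=cv2.imread('pics/scene0.png')
cv2.imwrite('pics/tc.png',cv2.resize(t[170:290,220:320],None,fx=6,fy=5,interpolation=2)[:600])
cv2.imwrite('pics/tc.png',cv2.resize(t[170:290,220:320],None,fx=5,fy=5,interpolation=2))
cv2.imwrite('pics/sc.png',cv2.resize(s[230:370,205:365],None,fx=4,fy=4,interpolation=2))
E
```

```text
(no output)
```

View pics/tc.png

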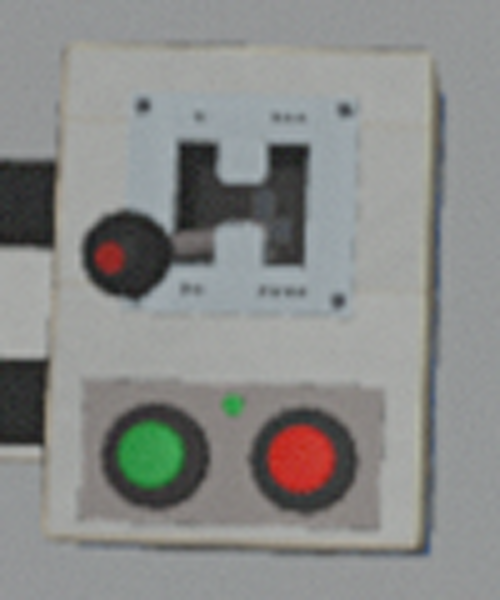

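View pics/sc.png

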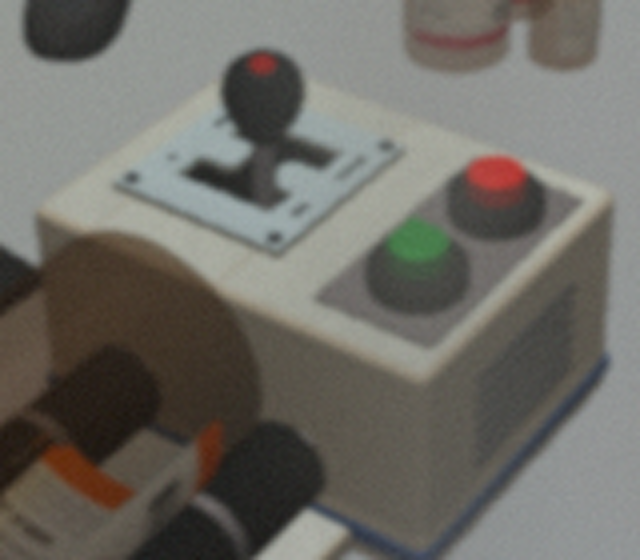

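```bash
cat > h.py <<'E'
import numpy as np
from cell import manip
def ray(cam,u,v):
    p=manip.camera_params(cam);K=p['camera_matrix']
    d=np.array([(u-K[0,2])/K[0,0],-(v-K[1,2])/K[1,1],-1.]);return p['origin'],p['orientation']@d
def atz(cam,u,v,z):
    o,d=ray(cam,u,v);return o+d*(z-o[2])/d[2]
def tri(*obs):
    A=np.zeros((3,3));b=np.zeros(3);R=[ray(*o) for o in obs]
    for o,d in R:
        d=d/np.linalg.norm(d);P=np.eye(3)-np.outer(d,d);A+=P;b+=P@o
    x=np.linalg.solve(A,b)
    return x,[np.linalg.norm(np.cross(x-o,d/np.linalg.norm(d)))for o,d in R]
def proj(cam,X):
    p=manip.camera_params(cam);c=p['orientation'].T@(np.array(X)-p['origin']);K=p['camera_matrix']
    return K[0,0]*c[0]/-c[2]+K[0,2], -K[1,1]*c[1]/-c[2]+K[1,2]
E
python3 - <<'E'
from h import *
np.set_printoptions(precision=4,suppress=True)
T=lambda x,y:('top',x/5+219.6,y/5+169.6)
S=lambda x,y:('scene',x/4+204.6,y/4+229.6)
for n,p in dict(gate=(242,203),s1=(143,104),s2=(345,110),s3=(337,300)).items(): print(n,atz(*T(*p),.119))
for p in [(65,44),(436,50),(422,548),(43,538)]: print('corner',atz(*T(*p),.115))
print('green',tri(T(151,454),S(419,240)));print('red',tri(T(301,459),S(497,174)))
print('knob',tri(T(127,254),S(263,93)))
for sp,tp in [((277,237),(337,300))]: pass
print('screw near right? ', tri(T(345,110),S(387,146)))
for n,(x,y,z) in dict(far=(398,163,.1)).items(): pass
print('gate s', atz(*S(245,182),.119))
# hose points
for p in [(420,215),(440,200),(450,270),(500,340)]: print('hose top z0/.3/.5',[atz('top',*p,z) for z in (0,.3,.5)])
print('redcap',atz('top',400,306,.122))
E
```

```text
gate [ 0.5521 -0.0819  0.119 ]
s1 [ 0.5914 -0.0415  0.119 ]
s2 [ 0.5899 -0.122   0.119 ]
s3 [ 0.5139 -0.1203  0.119 ]
corner [ 0.6162 -0.0088  0.115 ]
corner [ 0.6153 -0.1576  0.115 ]
corner [ 0.4171 -0.1553  0.115 ]
corner [ 0.4189 -0.0064  0.115 ]
green (array([ 0.4509, -0.0515,  0.1369]), [np.float64(0.0006050531276222974), np.float64(0.0006050531276223026)])
red (array([ 0.4498, -0.1092,  0.1353]), [np.float64(0.0005973182855896054), np.float64(0.0005973182855896048)])
knob (array([ 0.5225, -0.0475,  0.1827]), [np.float64(0.0006474852954821627), np.float64(0.000647485295482229)])
screw near right?  (array([ 0.5619, -0.1359,  0.1019]), [np.float64(0.033997998218908275), np.float64(0.03399799821890833)])
gate s [ 0.5476 -0.0658  0.119 ]
hose top z0/.3/.5 [array([ 0.563 , -0.4049,  0.    ]), array([ 0.5202, -0.3465,  0.3   ]), array([ 0.4916, -0.3076,  0.5   ])]
hose top z0/.3/.5 [array([ 0.5971, -0.4493,  0.    ]), array([ 0.5448, -0.3787,  0.3   ]), array([ 0.51  , -0.3315,  0.5   ])]
hose top z0/.3/.5 [array([ 0.4427, -0.4692,  0.    ]), array([ 0.433 , -0.3931,  0.3   ]), array([ 0.4265, -0.3423,  0.5   ])]
hose top z0/.3/.5 [array([ 0.2941, -0.574 ,  0.    ]), array([ 0.3254, -0.469 ,  0.3   ]), array([ 0.3463, -0.3989,  0.5   ])]
redcap [ 0.3682 -0.3414  0.122 ]
```

```bash
python3 - <<'E'
from h import *
np.set_printoptions(precision=3,suppress=True)
import cv2
im=cv2.imread('pics/scene0.png')
for k,p in enumerate([(535,415),(500,340),(470,295),(450,270),(432,243),(418,215),(440,200),(500,187),(560,183),(620,186)]):
    for z in np.arange(0,.9,.05):
        u,v=proj('scene',atz('top',*p,z))
        if 0<u<640 and 0<v<480:
            c=[(0,0,255),(0,255,0),(255,0,0),(0,255,255),(255,0,255)][k%5]
            cv2.circle(im,(int(u),int(v)),1,c,-1)
            if abs(z*5-round(z*5))<.01: cv2.putText(im,f'{k}:{z:.1f}',(int(u)+2,int(v)),0,.3,c,1)
cv2.imwrite('pics/hose.png',cv2.resize(im[0:300,240:640],None,fx=2,fy=2))
E
```

```text
(no output)
```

View pics/hose.png

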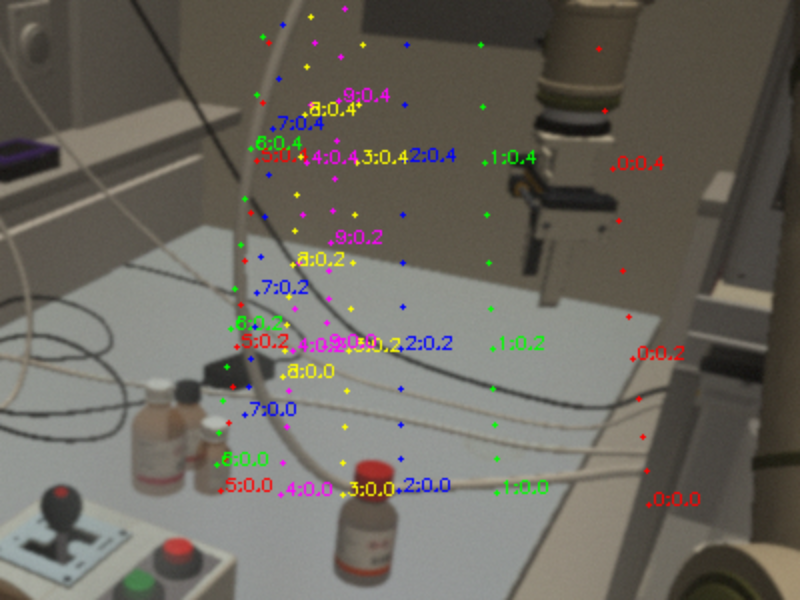

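```bash
cat >> h.py <<'E'
def rel(*W):
    s=manip.sense();R=s['tool_rot'];
    for w in W: print(w,(R.T@(np.array(w)-s['ee_pos'])*100).round(2))
    print('xang',np.degrees(np.arctan2(R[1,0],R[0,0])),s['ee_pos'],s['ft_force'])
E
python3 - <<'E'
from h import *
rel((.32,-.6,.26),(.335,-.42,.27),(.39,-.22,.27),(.45,-.05,.27))
E
```

```text
(0.32, -0.6, 0.26) [ 2.93 -4.53 -4.2 ]
(0.335, -0.42, 0.27) [ 12.07 -20.12  -5.18]
(0.39, -0.22, 0.27) [ 25.67 -35.78  -5.17]
(0.45, -0.05, 0.27) [ 38.43 -48.51  -5.15]
xang 25.604255831465522 [ 0.31310183 -0.65350665  0.21794692] [-0.45410362  0.84668429 -0.2465761 ]
```

Call:
play_rows([
  [2.9, -4.5, -4.2],
  [5.3, -8.4, -4.5],
  [7.6, -12.3, -4.8],
  [9.8, -16.2, -5],
  [12.1, -20.1, -5.2],
  [15.5, -24, -5.2],
  [18.9, -28, -5.2],
  [22.3, -31.9, -5.2],
  [25.7, -35.8, -5.2],
  [28.9, -39, -5.2],
  [32.1, -42.1, -5.2],
  [35.3, -45.3, -5.2],
  [38.4, -48.5, -5.2],
  [38.4, -48.5, -5.2],
  [38.4, -48.5, -5.2],
], yaw=[2, 5, 8, 11, 14, 17, 20, 22, 24, 26, 26.3, 26.3, 26.3, 26.3, 26.3], claw=[255, 255, 255, 255, 255, 255, 255, 255, 255, 255, 255, 255, 255, 255, 255], grip_force=20)

```text
time_s: 2.02
ee_pos: [0.4496, -0.051, 0.2705]
tool_rot: [[1.0, -0.012, -0.001], [-0.012, -1.0, -0.0], [-0.001, 0.0, -1.0]]
ft_force: [-0.2, -0.2, 0.9]
width: 0.0005
```

```bash
python3 - <<'E'
from h import *
import cv2
rel((.4965,-.0472,.27))
s=manip.sense();print(s['width'],s['joint_pos'])
cv2.imwrite('pics/w1.png',manip.get_image('wrist')[:,:,::-1])
cv2.imwrite('pics/s1.png',manip.get_image('scene')[:,:,::-1])
E
```

```text
(0.4965, -0.0472, 0.27) [ 4.68 -0.44  0.04]
xang -0.6932795852326797 [ 0.44960996 -0.05100152  0.27045688] [-0.19495161 -0.21186194  0.86466355]
0.00045163493494841694 [  4.75308254  11.89288878  -6.5910045  122.02182873   1.90395699
  46.21484724 -93.70951939]
```

View pics/w1.png

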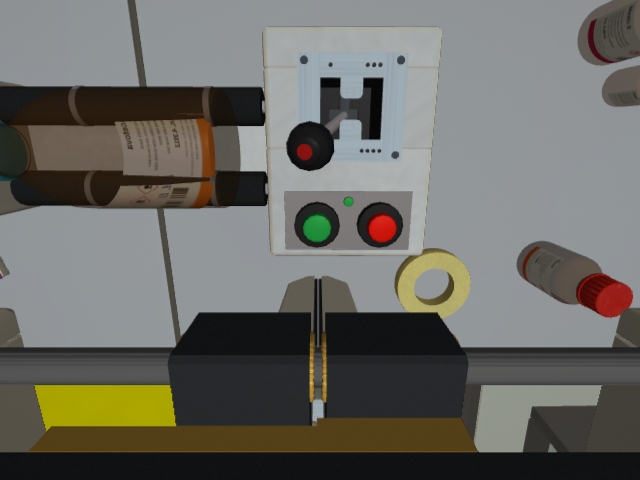

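View pics/s1.png

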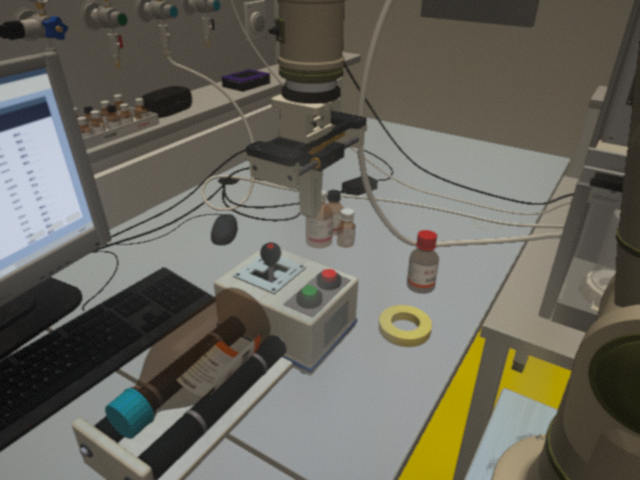

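```bash
cat >> h.py <<'E'
def wz(u,v,z,s=None):
    s=s or manip.sense();p=manip.camera_params('wrist');K=p['camera_matrix'];M=p['mount']
    d=np.array([(u-K[0,2])/K[0,0],-(v-K[1,2])/K[1,1],-1.])
    o=s['ee_pos']+s['tool_rot']@M[:3,3];d=s['tool_rot']@(M[:3,:3]@d)
    return (o+d*(z-o[2])/d[2]).round(4)
E
python3 - <<'E'
from h import *
print('knob',wz(310,145,.184),'green',wz(316.5,228.5,.137),'red',wz(382,228.5,.137),'gate',wz(351,108,.119))
E
```

```text
knob [ 0.5212 -0.0473  0.184 ] green [ 0.4493 -0.0507  0.137 ] red [ 0.4484 -0.1084  0.137 ] gate [ 0.5501 -0.0815  0.119 ]
```

Call:
play_rows([
  [3.7, -0.4, 0],
  [3.7, -0.4, 3.5],
  [3.7, -0.4, 7],
  [3.7, -0.4, 10],
  [3.7, -0.4, 10],
  [3.7, -0.4, 10],
], yaw=[0, 0, 0, 0, 0, 0], claw=[255, 255, 255, 255, 255, 255])

```text
time_s: 2.88
ee_pos: [0.4874, -0.0476, 0.1714]
tool_rot: [[1.0, -0.013, 0.001], [-0.013, -1.0, -0.0], [0.001, 0.0, -1.0]]
ft_force: [-0.8, 0.9, 0.9]
width: 0.0008
```

Call:
play_rows([
  [0.5, 0, 0],
  [1.0, 0, 0],
  [1.4, 0, 0],
  [1.8, 0, 0],
  [2.2, 0, 0],
  [2.2, 0, 0],
], yaw=[0, 0, 0, 0, 0, 0], claw=[255, 255, 255, 255, 255, 255])

```text
time_s: 3.62
ee_pos: [0.5094, -0.0472, 0.1705]
tool_rot: [[1.0, -0.012, 0.0], [-0.012, -1.0, 0.0], [0.0, -0.0, -1.0]]
ft_force: [-1.3, 1.1, 2.0]
width: 0.0004
```

```bash
python3 - <<'E'
from h import *
import cv2
rel((.5265,-.0475,.17))
cv2.imwrite('pics/w2.png',manip.get_image('wrist')[:,:,::-1])
im=manip.get_image('scene')[:,:,::-1]
cv2.imwrite('pics/s2.png',cv2.resize(im[190:340,205:365],None,fx=4,fy=4,interpolation=2))
E
```

```text
(0.5265, -0.0475, 0.17) [1.71 0.01 0.05]
xang -0.6934524534648462 [ 0.50938648 -0.04715491  0.17051774] [-1.28726901  1.0977898   1.99377684]
```

View pics/w2.png

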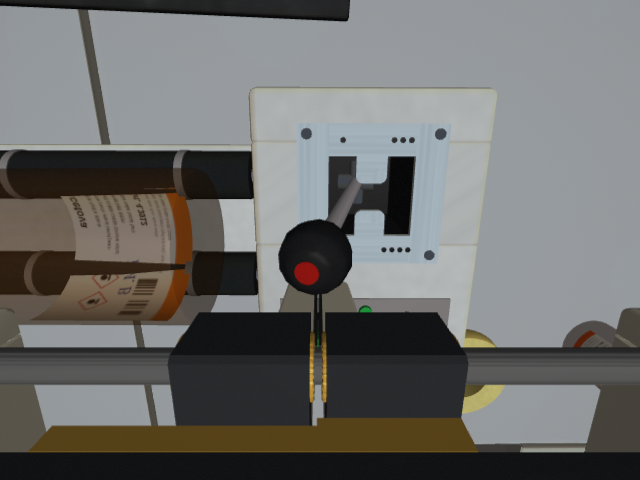

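View pics/s2.png

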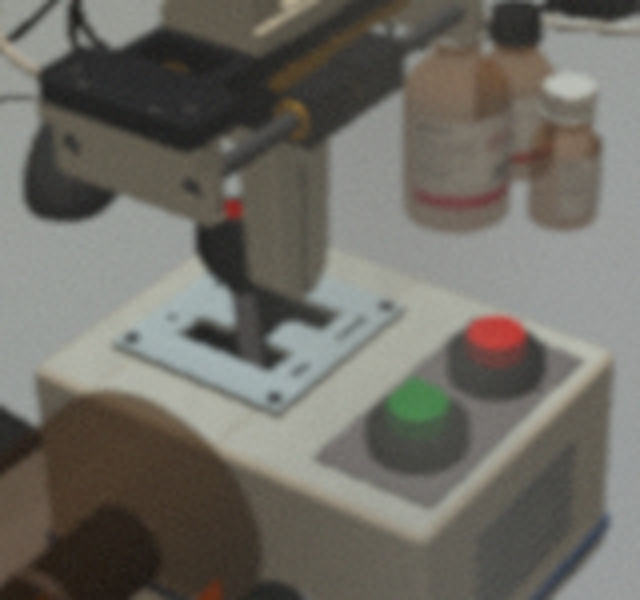

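```bash
python3 - <<'E'
from h import *
print(wz(315,257,.187), 'gate',wz(371,196,.119))
E
```

```text
[ 0.534  -0.0461  0.187 ] gate [ 0.5504 -0.0808  0.119 ]
```

Call:
play_rows([
  [0.4, 0, 0],
  [0.8, 0, 0],
  [1.2, 0, 0],
  [1.5, 0, 0],
  [1.7, 0, 0],
  [1.7, 0, 0],
], yaw=[0, 0, 0, 0, 0, 0], claw=[255, 255, 255, 255, 255, 255])

```text
time_s: 4.47
ee_pos: [0.5262, -0.0475, 0.1706]
tool_rot: [[1.0, -0.012, 0.0], [-0.012, -1.0, -0.0], [0.0, 0.0, -1.0]]
ft_force: [-1.7, 0.6, 0.9]
width: 0.0003
```

```bash
python3 - <<'E'
from h import *
import cv2
rel((.512,-.0475,.17))
cv2.imwrite('pics/w3.png',manip.get_image('wrist')[:,:,::-1])
E
```

```text
(0.512, -0.0475, 0.17) [-1.42  0.02  0.06]
xang -0.698209621020074 [ 0.52620283 -0.04746252  0.17055767] [-1.72375156  0.58454048  0.91299555]
```

View pics/w3.png

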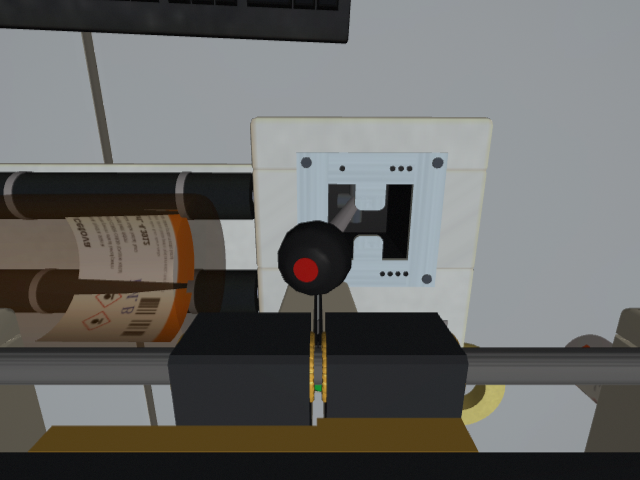

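Call:
play_rows([
  [-0.8, 0, 0],
  [-1.5, 0, 0],
  [-1.5, 0, -3],
  [-1.5, 0, -6],
  [-1.5, -2.5, -6],
  [0, -4.8, -6],
  [2.5, -4.8, -6],
  [2.5, -4.8, -6],
  [2.5, -4.8, -3],
  [2.5, -4.8, -0.8],
  [2.5, -4.8, -0.8],
  [2.5, -4.8, -0.8],
], yaw=[0, 0, 0, 0, 0, 0, 0, 0, 0, 0, 0, 0], claw=[255, 255, 255, 255, 255, 255, 255, 255, 255, 255, 255, 255])

```text
time_s: 6.02
ee_pos: [0.5514, 0.0, 0.1793]
tool_rot: [[1.0, -0.013, 0.0], [-0.013, -1.0, -0.0], [0.0, 0.0, -1.0]]
ft_force: [0.6, 0.8, 1.2]
width: 0.0006
```

```bash
python3 - <<'E'
from h import *
import cv2
rel((.512,-.0475,.17))
cv2.imwrite('pics/w4.png',manip.get_image('wrist')[:,:,::-1])
im=manip.get_image('scene')[:,:,::-1]
cv2.imwrite('pics/s4.png',cv2.resize(im[190:340,205:365],None,fx=4,fy=4,interpolation=2))
E
```

```text
(0.512, -0.0475, 0.17) [-3.88  4.8   0.93]
xang -0.7221832032623666 [5.51435933e-01 1.02852085e-05 1.79340351e-01] [0.62046794 0.75579185 1.21915579]
```

View pics/w4.png

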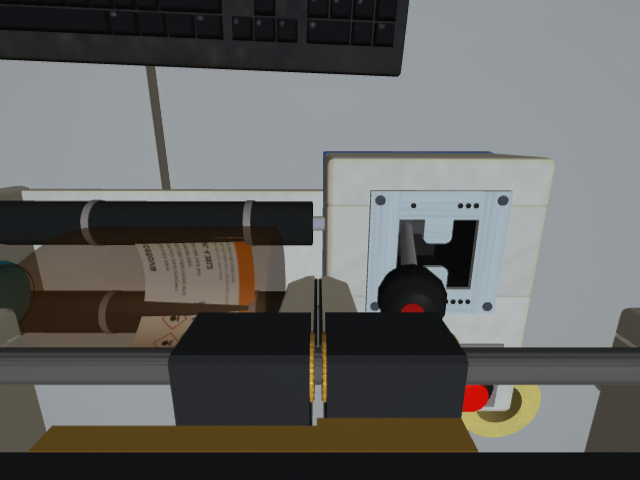

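View pics/s4.png

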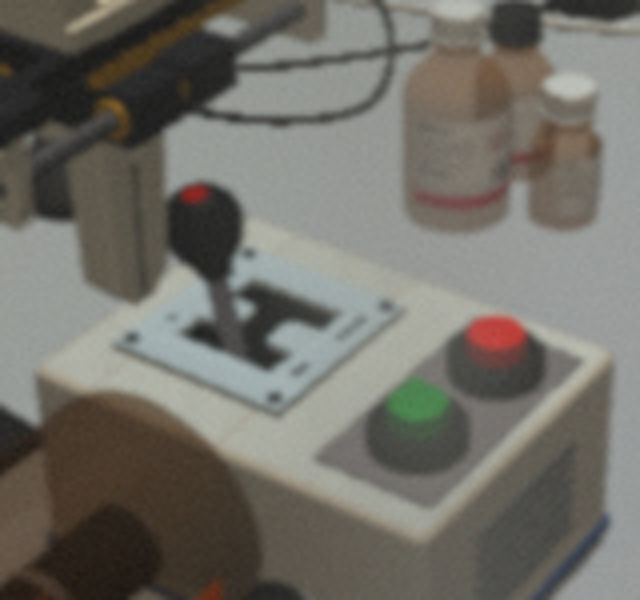

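```bash
python3 - <<'E'
from h import *
S=lambda x,y:('scene',x/4+204.6,y/4+189.6)
print(wz(412,297,.186),wz(441,247,.119), atz(*S(205,228),.186))
s=manip.sense();p=manip.camera_params('wrist');o=s['ee_pos']+s['tool_rot']@p['mount'][:3,3]
P=wz(412,297,.1);d1=P-o
o2,d2=ray(*S(205,228))
a=np.linalg.lstsq(np.c_[d1,-d2],o2-o,rcond=None)[0];print(o+a[0]*d1,o2+a[1]*d2)
E
```

```text
[ 0.5517 -0.0465  0.186 ] [ 0.5564 -0.0833  0.119 ] [ 0.5492067  -0.04568235  0.186     ]
[ 0.55091915 -0.046958    0.18435129] [ 0.55064114 -0.04740096  0.18461253]
```

Call:
play_rows([
  [0, 0.7, 0],
  [0, 1.3, 0],
  [0, 1.8, 0],
  [0, 2.3, 0],
  [0, 2.8, 0],
  [0, 3.3, 0],
  [0, 3.8, 0],
  [0, 4.3, 0],
  [0, 4.3, 0],
], yaw=[0, 0, 0, 0, 0, 0, 0, 0, 0], claw=[255, 255, 255, 255, 255, 255, 255, 255, 255])

```text
time_s: 7.25
ee_pos: [0.5509, -0.0436, 0.1785]
tool_rot: [[1.0, -0.013, -0.0], [-0.013, -1.0, -0.001], [-0.0, 0.001, -1.0]]
ft_force: [0.0, 0.7, 0.6]
width: 0.0003
```

```bash
python3 - <<'E'
from h import *
import cv2
rel((.512,-.0475,.17))
cv2.imwrite('pics/w5.png',manip.get_image('wrist')[:,:,::-1])
E
```

```text
(0.512, -0.0475, 0.17) [-3.89  0.44  0.85]
xang -0.7432563195504847 [ 0.5509101  -0.04358971  0.1784604 ] [0.02555577 0.7282109  0.5581231 ]
```

View pics/w5.png

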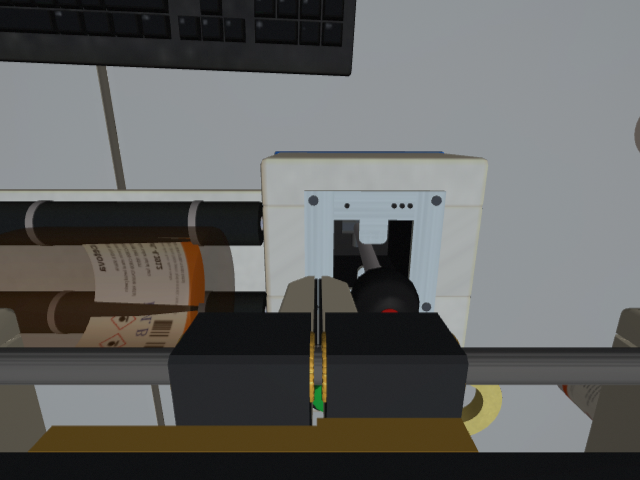

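Call:
play_rows([
  [0, 0.5, 0],
  [0, 1.0, 0],
  [0, 1.5, 0],
  [0, 2.0, 0],
  [0, 2.5, 0],
  [0, 3.0, 0],
  [0, 3.4, 0],
  [0, 3.4, 0],
], yaw=[0, 0, 0, 0, 0, 0, 0, 0], claw=[255, 255, 255, 255, 255, 255, 255, 255])

```text
time_s: 8.3
ee_pos: [0.5505, -0.0774, 0.1785]
tool_rot: [[1.0, -0.013, -0.0], [-0.013, -1.0, -0.0], [-0.0, 0.0, -1.0]]
ft_force: [-0.3, -0.5, -0.6]
width: 0.0006
```

```bash
python3 - <<'E'
from h import *
import cv2
rel((.512,-.0475,.17))
cv2.imwrite('pics/w6.png',manip.get_image('wrist')[:,:,::-1])
im=manip.get_image('scene')[:,:,::-1]
cv2.imwrite('pics/s6.png',cv2.resize(im[190:340,205:365],None,fx=4,fy=4,interpolation=2))
E
```

```text
(0.512, -0.0475, 0.17) [-3.89 -2.94  0.85]
xang -0.7344828694166468 [ 0.55053561 -0.07737162  0.17846211] [-0.318944  -0.542345  -0.5676581]
```

View pics/w6.png

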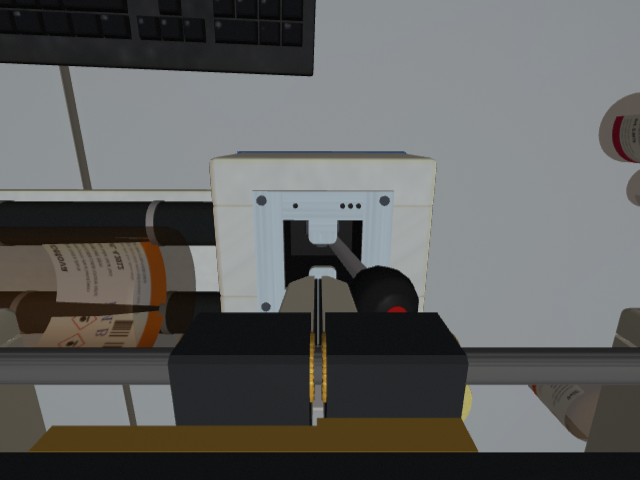

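View pics/s6.png

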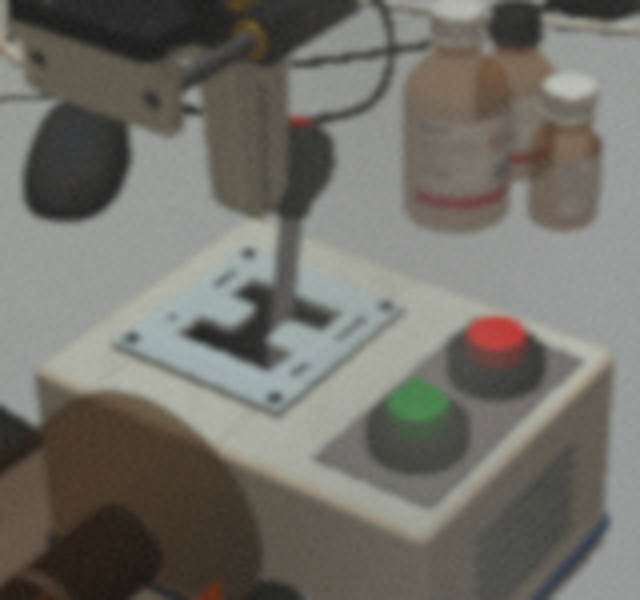

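```bash
python3 - <<'E'
from h import *
print(wz(385,297,.186))
E
```

```text
[ 0.5511 -0.1101  0.186 ]
```

Call:
play_rows([
  [0, 0.3, 0],
  [0, 0.45, 0],
  [0, 0.45, 0],
  [0, -0.3, 0],
  [0, -0.8, 0],
  [0, -0.8, -3],
  [0, -0.8, -6],
  [-3.6, -0.8, -6],
  [-3.6, 1.5, -6],
  [-3.6, 3.85, -6],
  [-3.6, 3.85, -6],
  [-3.6, 3.85, -2.5],
  [-3.6, 3.85, 0.6],
  [-3.6, 3.85, 0.6],
  [-3.6, 3.85, 0.6],
], yaw=[0, 0, 0, 0, 0, 0, 0, 0, 0, 0, 0, 0, 0, 0, 0], claw=[255, 255, 255, 255, 255, 255, 255, 255, 255, 255, 255, 255, 255, 255, 255])

```text
time_s: 10.28
ee_pos: [0.5148, -0.1141, 0.1734]
tool_rot: [[1.0, -0.011, 0.001], [-0.011, -1.0, 0.0], [0.001, -0.0, -1.0]]
ft_force: [0.7, -0.6, 0.5]
width: 0.0009
```

```bash
python3 - <<'E'
from h import *
import cv2
rel((.512,-.0475,.17))
cv2.imwrite('pics/w7.png',manip.get_image('wrist')[:,:,::-1])
E
```

```text
(0.512, -0.0475, 0.17) [-0.36 -6.66  0.34]
xang -0.6550841888891401 [ 0.51479384 -0.11413056  0.17343048] [ 0.67989519 -0.63886934  0.4637909 ]
```

View pics/w7.png

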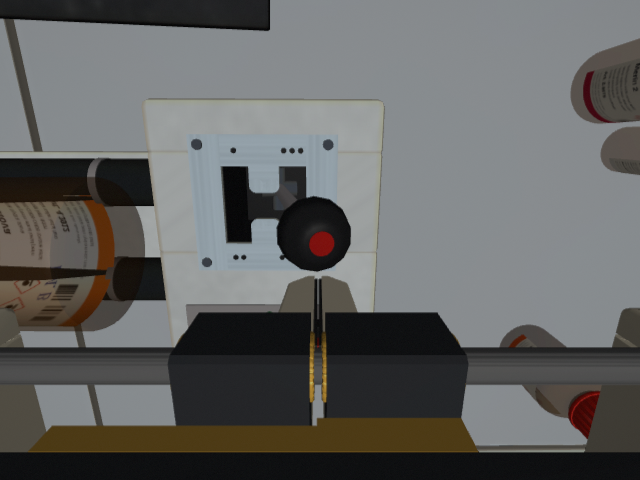

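Call:
play_rows([
  [0.5, 0, 0],
  [1.0, 0, 0],
  [1.5, 0, 0],
  [2.0, 0, 0],
  [2.5, 0, 0],
  [3.0, 0, 0],
  [3.5, 0, 0],
  [4.0, 0, 0],
  [4.2, 0, 0],
  [4.2, 0, 0],
], yaw=[0, 0, 0, 0, 0, 0, 0, 0, 0, 0], claw=[255, 255, 255, 255, 255, 255, 255, 255, 255, 255])

```text
time_s: 11.58
ee_pos: [0.5562, -0.1152, 0.1724]
tool_rot: [[1.0, -0.012, -0.0], [-0.012, -1.0, 0.0], [-0.0, -0.0, -1.0]]
ft_force: [-1.0, -0.4, -1.3]
width: 0.0002
```

```bash
python3 - <<'E'
from h import *
import cv2
rel((.512,-.0475,.17))
cv2.imwrite('pics/w8.png',manip.get_image('wrist')[:,:,::-1])
E
```

```text
(0.512, -0.0475, 0.17) [-4.5  -6.72  0.24]
xang -0.6902259632379636 [ 0.55619395 -0.11520787  0.17240036] [-0.9529871  -0.35451309 -1.32054239]
```

View pics/w8.png

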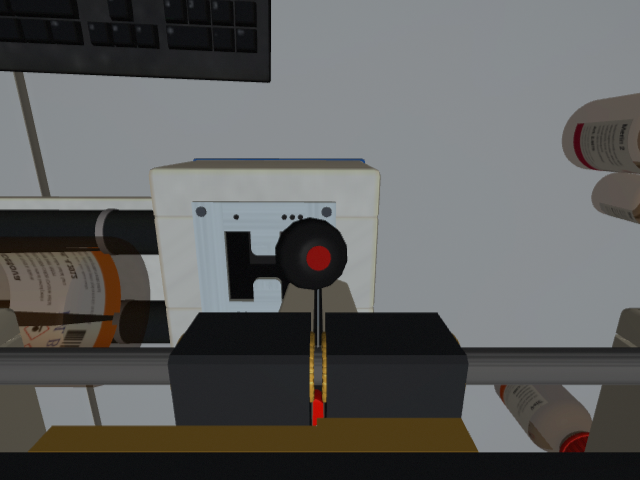

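Call:
play_rows([
  [0.3, 0, 0],
  [0.5, 0, 0],
  [0.6, 0, 0],
  [0.6, 0, 0],
], yaw=[0, 0, 0, 0], claw=[255, 255, 255, 255])

```text
time_s: 12.12
ee_pos: [0.5619, -0.1153, 0.1725]
tool_rot: [[1.0, -0.012, -0.001], [-0.012, -1.0, 0.0], [-0.001, -0.0, -1.0]]
ft_force: [-2.7, 0.8, -2.3]
width: 0.0004
```

Call:
play_rows([
  [0.1, 0, 0],
  [0.1, 0, 0],
], yaw=[0, 0], claw=[255, 255])

```text
time_s: 12.38
ee_pos: [0.5627, -0.1153, 0.1724]
tool_rot: [[1.0, -0.012, -0.001], [-0.012, -1.0, 0.0], [-0.001, -0.0, -1.0]]
ft_force: [-5.4, 1.2, -2.0]
width: 0.0006
```

Call:
play_rows([
  [0.1, 0, 0],
  [0.1, 0, 0],
], yaw=[0, 0], claw=[255, 255])

```text
time_s: 12.62
ee_pos: [0.5633, -0.1153, 0.1723]
tool_rot: [[1.0, -0.012, -0.002], [-0.012, -1.0, 0.0], [-0.002, -0.0, -1.0]]
ft_force: [-5.8, 0.9, -1.4]
width: 0.0005
```

```bash
python3 - <<'E'
from h import *
import cv2
rel((.512,-.0475,.17))
cv2.imwrite('pics/w9.png',manip.get_image('wrist')[:,:,::-1])
E
```

```text
(0.512, -0.0475, 0.17) [-5.21 -6.72  0.24]
xang -0.6981396011905369 [ 0.56329069 -0.1153329   0.17232228] [-5.77775773  0.90231549 -1.36962055]
```

View pics/w9.png

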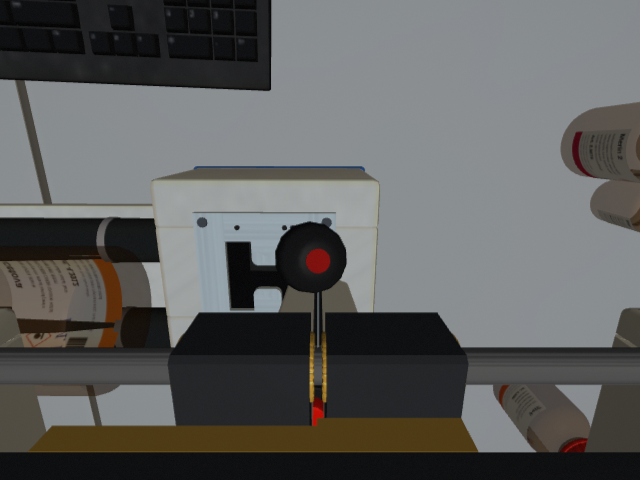

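Call:
play_rows([
  [0.15, 0, 0],
  [0.15, 0, 0],
  [0.15, 0, 0],
], yaw=[0, 0, 0], claw=[255, 255, 255])

```text
time_s: 13.05
ee_pos: [0.5641, -0.1153, 0.1722]
tool_rot: [[1.0, -0.012, -0.003], [-0.012, -1.0, 0.0], [-0.003, -0.0, -1.0]]
ft_force: [-7.9, 0.9, -1.1]
width: 0.0003
```

Call:
play_rows([
  [-0.6, 0, 0],
  [-2.5, 0, 0],
  [-3, 0, -4],
  [-5, -1, -8.8],
  [-8, -3, -8.8],
  [-10, -5, -8.8],
  [-11.7, -6.3, -8.8],
  [-11.7, -6.3, -8.8],
  [-11.7, -6.3, -8.8],
], yaw=[0, 0, 0, 0, 0, 0, 0, 0, 0], claw=[255, 255, 255, 255, 255, 255, 255, 255, 255])

```text
time_s: 14.18
ee_pos: [0.4506, -0.0514, 0.2608]
tool_rot: [[1.0, -0.012, 0.001], [-0.012, -1.0, -0.0], [0.001, 0.0, -1.0]]
ft_force: [0.1, -1.1, 0.6]
width: 0.0003
```

```bash
python3 - <<'E'
from h import *
import cv2
rel((.45,-.0512,.15))
for n in ['wrist','top','scene']:
    im=manip.get_image(n)[:,:,::-1]
    cv2.imwrite(f'pics/{n}10.png',im)
    if n!='wrist':
        a=im[170:290,220:320] if n=='top' else im[190:340,205:365]
        cv2.imwrite(f'pics/{n}10.png',cv2.resize(a,None,fx=4,fy=4,interpolation=2))
E
```

```text
(0.45, -0.0512, 0.15) [-0.07 -0.02 11.08]
xang -0.7151824863406829 [ 0.45057453 -0.05139566  0.26083133] [ 0.14943856 -1.101689    0.61142729]
```

View pics/wrist10.png

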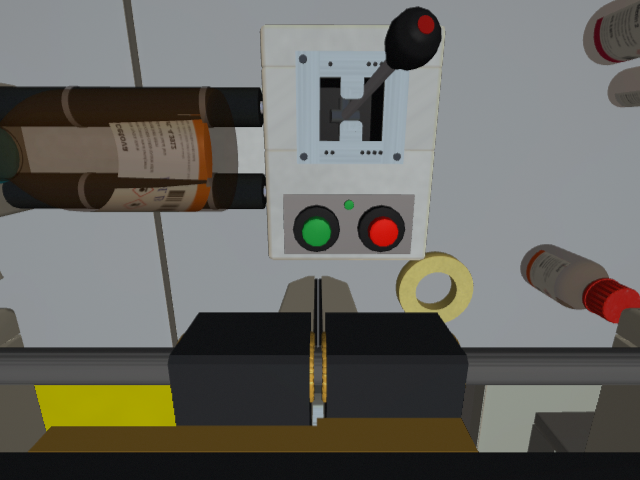

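View pics/scene10.png

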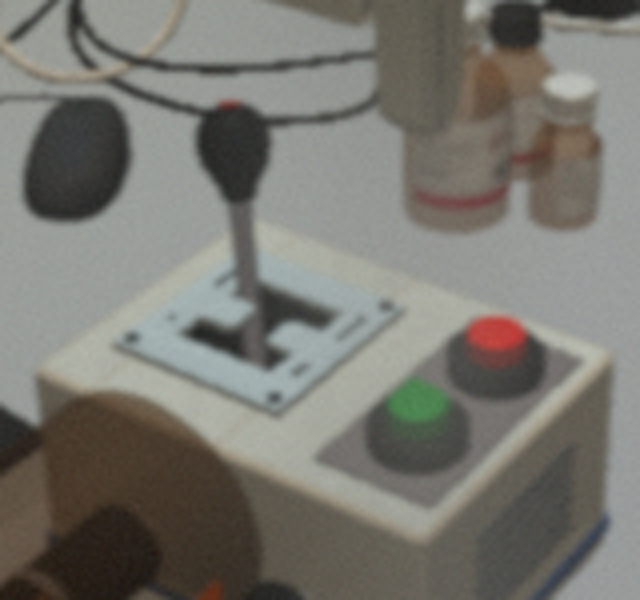

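```bash
python3 - <<'E'
from h import *
s=manip.sense();p=manip.camera_params('wrist');o=s['ee_pos']+s['tool_rot']@p['mount'][:3,3]
def tw(w,sc):
    d1=wz(*w,.1)-o;o2,d2=ray('scene',sc[0]/4+204.6,sc[1]/4+189.6)
    a=np.linalg.lstsq(np.c_[d1,-d2],o2-o,rcond=None)[0];print(o+a[0]*d1,o2+a[1]*d2)
tw((413,39),(234,140))
tw((316.5,232),(419,400)); tw((383.5,232),(497,333))
E
```

```text
[ 0.58454222 -0.11208687  0.18421939] [ 0.58519333 -0.11158854  0.1842538 ]
[ 0.44973335 -0.05052412  0.13782351] [ 0.449622   -0.05062182  0.13785247]
[ 0.44867345 -0.1078026   0.13683653] [ 0.44846092 -0.10800378  0.13693226]
```

View pics/top10.png

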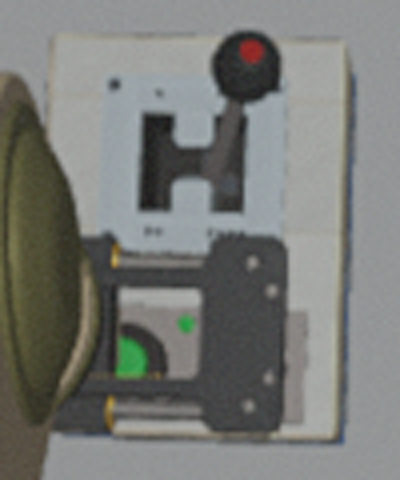

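```bash
python3 - <<'E'
from h import *
print(atz('top',247/4+219.6,66/4+169.6,.184), 'tip',atz('top',253/4+219.6,51/4+169.6,.201))
c=np.array([.5519,-.0824,.035])
for a in (.2,.22,.235):
  for L in (.155,.172):
    b=.21
    v=np.array([np.tan(a),-np.tan(b),1]);v/=np.linalg.norm(v);P=c+L*v
    u,w=proj('top',P);print(a,L,P.round(4),((u-219.6)*4,(w-169.6)*4))
    u,w=proj('scene',P);print('   scene',((u-204.6)*4,(w-189.6)*4))
E
```

```text
[ 0.5878492  -0.11310479  0.184     ] tip [ 0.59142507 -0.11719881  0.201     ]
0.2 0.155 [ 0.582  -0.1141  0.1837] (np.float64(248.92054541002278), np.float64(78.47875608192544))
   scene (np.float64(243.38174920388371), np.float64(140.714900131303))
0.2 0.172 [ 0.5853 -0.1176  0.2   ] (np.float64(253.713444031711), np.float64(64.57294512121973))
   scene (np.float64(240.67806035009755), np.float64(102.43585508250283))
0.22 0.155 [ 0.585  -0.114   0.1831] (np.float64(248.88580783430905), np.float64(72.41315009068717))
   scene (np.float64(237.77923278580954), np.float64(140.18662829390723))
0.22 0.172 [ 0.5886 -0.1174  0.1993] (np.float64(253.66885596234204), np.float64(57.73965459978251))
   scene (np.float64(234.4378583948436), np.float64(101.9206629824115))
0.235 0.155 [ 0.5872 -0.1139  0.1826] (np.float64(248.84899299540746), np.float64(67.90355049983498))
   scene (np.float64(233.5962445563208), np.float64(139.87894856774005))
0.235 0.172 [ 0.5911 -0.1173  0.1988] (np.float64(253.6230644970766), np.float64(52.66121394798199))
   scene (np.float64(229.78042702149662), np.float64(101.63336833001506))
```

Call:
play_rows([
  [-0.1, -0.05, 4],
  [-0.1, -0.05, 8],
  [-0.1, -0.05, 11.4],
  [-0.1, -0.05, 11.4],
  [-0.1, -0.05, 11.4],
], yaw=[0, 0, 0, 0, 0], claw=[255, 255, 255, 255, 255])

```text
time_s: 14.95
ee_pos: [0.4491, -0.0507, 0.1473]
tool_rot: [[1.0, -0.012, 0.0], [-0.012, -1.0, -0.0], [0.0, 0.0, -1.0]]
ft_force: [-1.0, -1.0, 0.6]
width: 0.0001
```

```bash
python3 - <<'E'
from h import *
import cv2
rel((.4497,-.0508,.137))
cv2.imwrite('pics/w11.png',manip.get_image('wrist')[:,:,::-1])
im=manip.get_image('scene')[:,:,::-1]
cv2.imwrite('pics/s11.png',cv2.resize(im[190:340,205:365],None,fx=4,fy=4,interpolation=2))
E
```

```text
(0.4497, -0.0508, 0.137) [0.06 0.01 1.03]
xang -0.7147218242201765 [ 0.44912911 -0.05068407  0.14727702] [-0.98542831 -0.99351291  0.55610397]
```

View pics/w11.png

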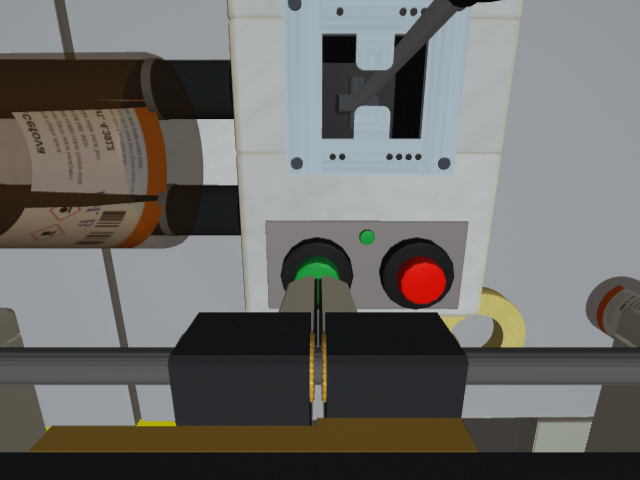

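View pics/s11.png

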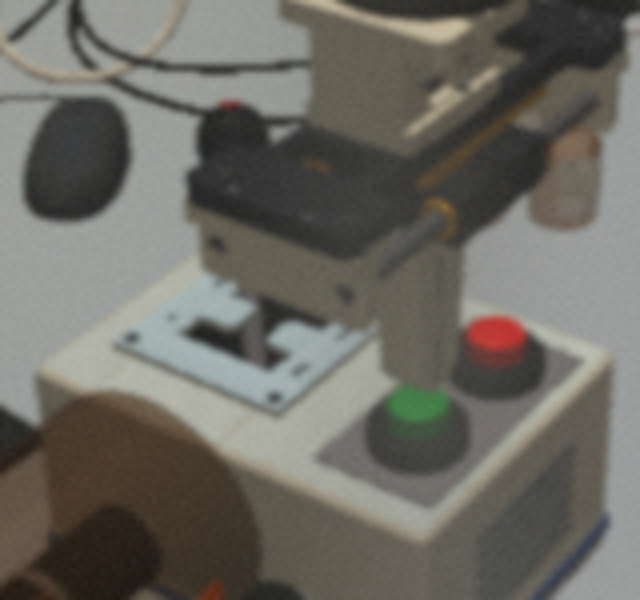

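Call:
play_rows([
  [0, 0, 0.6],
  [0, 0, 1.0],
  [0, 0, 1.2],
  [0, 0, 1.4],
  [0, 0, 1.5],
  [0, 0, 1.5],
], yaw=[0, 0, 0, 0, 0, 0], claw=[255, 255, 255, 255, 255, 255])

```text
time_s: 15.8
ee_pos: [0.4489, -0.0506, 0.1322]
tool_rot: [[1.0, -0.012, 0.001], [-0.012, -1.0, -0.0], [0.001, 0.0, -1.0]]
ft_force: [-1.5, -0.1, 13.0]
width: 0.0007
```

Call:
play_rows([
  [0, 0, 0.1],
  [0, 0, 0.15],
  [0, 0, 0.15],
], yaw=[0, 0, 0], claw=[255, 255, 255])

```text
time_s: 16.18
ee_pos: [0.4489, -0.0506, 0.1318]
tool_rot: [[1.0, -0.012, 0.002], [-0.012, -1.0, -0.0], [0.002, 0.0, -1.0]]
ft_force: [-5.1, 0.6, 33.3]
width: 0.0006
```

Call:
play_rows([
  [0, 0, -0.1],
  [0, 0, -0.1],
], yaw=[0, 0], claw=[255, 255])

```text
time_s: 16.42
ee_pos: [0.4489, -0.0506, 0.1321]
tool_rot: [[1.0, -0.012, 0.001], [-0.012, -1.0, -0.0], [0.001, 0.0, -1.0]]
ft_force: [-2.9, -0.9, 19.2]
width: 0.0006
```

```bash
python3 - <<'E'
from h import *
import cv2
s=manip.sense();print(s['ee_pos'],s['ft_force'])
im=manip.get_image('scene')[:,:,::-1]
w=manip.get_image('wrist')[:,:,::-1]
cv2.imwrite('pics/s12.png',np.hstack([cv2.resize(im[255:325,280:350],(400,400),interpolation=2),cv2.resize(w[200:320,240:360],(400,400))]))
E
```

```text
[ 0.44887718 -0.05057928  0.13206344] [-2.92053838 -0.88418767 19.22722424]
```

View pics/s12.png

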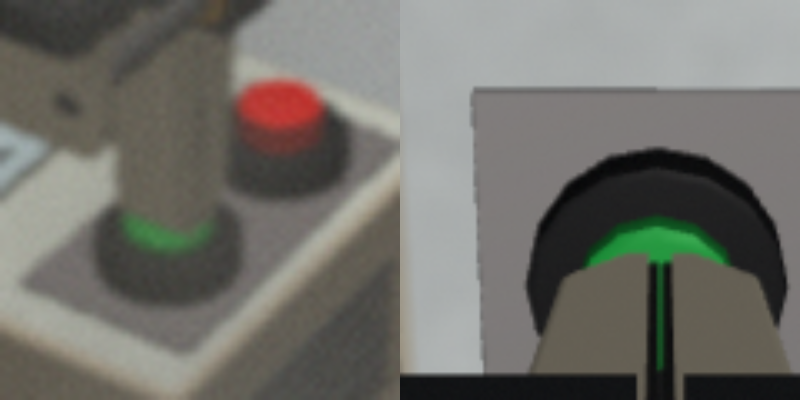

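Call:
play_rows([
  [0, 0, -0.5],
  [0, 0, -2],
  [0, 0, -6],
  [0, 0, -11],
  [0, 0, -15],
  [0, 0, -15],
  [0, 0, -15],
], yaw=[0, 0, 0, 0, 0, 0, 0], claw=[255, 255, 255, 255, 255, 255, 255])

```text
time_s: 17.4
ee_pos: [0.4478, -0.0505, 0.2804]
tool_rot: [[1.0, -0.012, -0.001], [-0.012, -1.0, -0.0], [-0.001, 0.0, -1.0]]
ft_force: [-0.8, 0.0, 0.2]
width: 0.0005
```

```bash
python3 - <<'E'
from h import *
import cv2
s=manip.sense();print(s['time_s'],s['ee_pos'],s['ft_force'])
cv2.imwrite('pics/w13.png',manip.get_image('wrist')[:,:,::-1])
cv2.imwrite('pics/s13.png',manip.get_image('scene')[:,:,::-1])
E
```

```text
17.4 [ 0.44783493 -0.05050308  0.28040472] [-0.79182971  0.03629252  0.21195625]
```

View pics/w13.png

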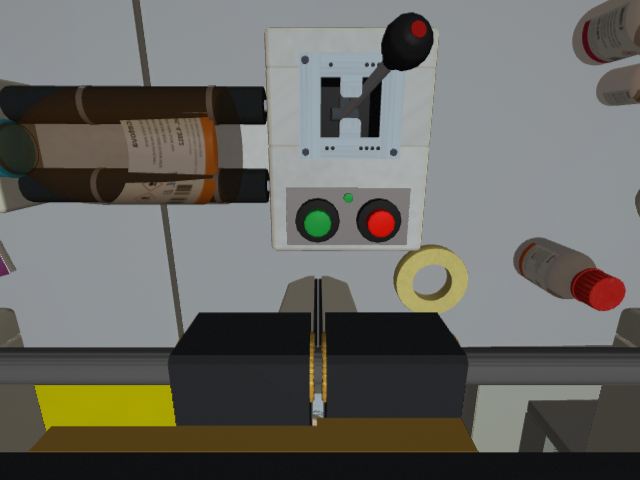

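View pics/s13.png

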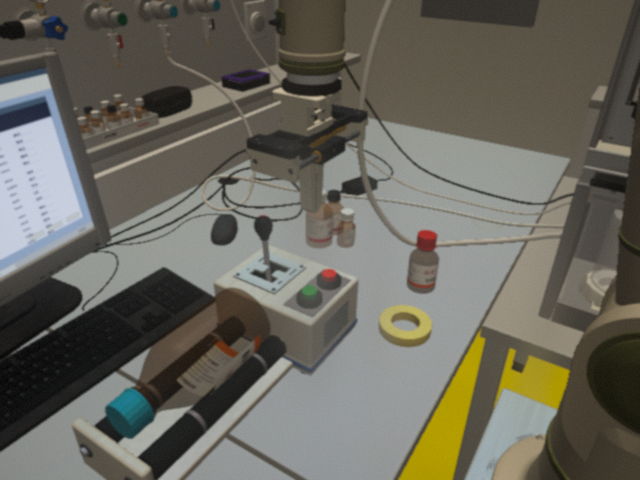

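The lever is still far right, with the knob at about (407,42) in the wrist picture. The green button is back up, and the other objects are where they were.

```bash
python3 -c "
from cell import manip
print(manip.hand_in())"
```

```text
the job is handed in; nothing more can be done
None
```

The lever is in third and the start button has been pressed and released. I handed the job in at about 17.5 s.

**What I did:** With the fingers closed, I pushed the knob from part-way out of second to the cross channel, then right, then forward into third. After that I pressed the green button down and let it go.

**Lever check:** The push into third ended against the stop at about 8 N. The top and scene pictures agree with a forward angle of about 0.235 rad, and the knob was about 36 mm forward of the gate centre. The wrist and scene pictures together gave 1–2 mm less, which is within the calibration error.

**Start button check:** The fingers stopped hard at z = 0.132, about 6 mm below the measured top, so the button was fully down. The force peaked at about 33 N, well above the 5 N needed. After release, the button was back up.

**Everything else:** The red button, the bottle on the rollers and the rest of the bench look unmoved in the last pictures. The arm is clear of everything, with its wrist force near zero.

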